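Hold the control-box cover at its balance point

ROBOT

A 6-joint arm with a two-finger parallel gripper is mounted at the origin on the work surface. World frame = base frame: x ahead of the robot, y to its left, z up, the work surface at z = 0. Lengths are in mm, angles in rad, forces in N, time in s.
With the tool pointing down it reaches from about 300 to 775 mm from the base axis. Payload 14.6 kg.
Tool frame: the origin (TCP) lies where the fingers leave the gripper's body, on its centre line; the fingertips stand 97 mm ahead of it and the grasp point (between the pads) lies ahead of it (grip_depth is the z of the grasp point in the tool frame, in mm); z points along the fingers, y is the line along which they close (so a half turn about z gives the same grasp; the last joint's range is limited). The gripper opens to 94 mm and grips with 3 to 60 N. Pads are 16 mm wide; open, the fingers measure 119 mm over their backs; the gripper's body (75 mm by 177 mm) begins 78 mm behind the grasp point.
Start: joints at [1.102, 0.3, 1.521, -0, 1.321, -0.067], TCP at [215.088, 506.189, 302.646] pointing down, gripper open.
Joint ranges: [-3.03, 3.03], [-0.79, 2.21], [0.23, 2.52], [-1.04, 4.18], [0, 3.07], [-2.55, 2.55]. Speed limits (rad/s): [2.22, 2.22, 2.57, 3.14, 3.14, 3.14].

INTERFACE

Orientations are given as [roll, pitch, yaw] about the fixed x, y, z axes, in that order (R = Rz(yaw) Ry(pitch) Rx(roll)).
In Python, from cell import read_state, camera, sign_off, regions_of, spot_point, grip_depth gives the robot as it stands. The module is installed in compiled form; this text tells all that it offers.
- The arm moves only by the tool send_rows, never from a script. Its argument "series" is a list of rows, each a list of 3 entries, a list of its own where there are three numbers: the shift along the world's x, y, z in mm, then the turn about the world's z in degrees, then the closure, from -1 (fully open) to 1 (shut), so that 0 is half open. A call has 1 to 12 rows; each row shifts and turns the commanded pose from where the row before left it; what a row does not reach is not made up. A row lasts 1/10 s, in which the tool goes at most 50 mm and 8.59 degrees, less where a joint would pass 70% of its speed; a pose out of reach is approached as far as the arm can. A call is refused whole if a number of a shift passes 50 or a number of a turn 8.59, either way. A call with a gripper value outside its range is refused whole. The fingers move at their own pace and stop on an object; "squeeze" is the grip in N (left out, the last holds). Time passes only in rows, so rows that do not move let the fingers close. It gives the time, the measured TCP pose, the force, the opening and the grip force at its end, in the units of the state.
- read_state(): the state, without advancing time (a new reading comes with each control period).
- camera(name): name is "scene" or "top" or "wrist"; returns a dict with "color" (480x640x3 uint8, blue, green, red), "fx", "fy", "cx", "cy" (pixels), "dist" ([k1, k2, p1, p2, k3] as OpenCV has them; the pictures are not rectified), "camera_from_world" (4x4, takes a point from world to camera coordinates). Camera axes: x right, y down, z forward; pixel columns grow to the right and rows downward; lengths in mm; the calibration is good to about 2 mm. A picture is of the moment at which its call begins. There is no depth.
- sign_off(): hands the job in; it is judged then, once.
Trained networks look in a picture, given as the dict that the camera call returned (one of the last four; its "shot" number tells which), for a name from the list of things; names that differ only in an ending like _2 or _b are one class to them, and where a whole thing is asked for, a point or a joint stands for the part that bears it (a point fixed in the world has none). Each returns a list of dicts, best first, with "confidence" (0 to 1); they miss things now and then, are a little off and sometimes report something else, mostly with a low value. They report only what shows in the picture. A call takes as long as a camera call. They do not tell look-alikes from the thing itself.
- regions_of(thing, picture): "mask" (480x640 bool, what is visible of it).
- spot_point(thing, picture): "point" ([x, y, z] in mm, in the coordinates of the camera as it stood for that picture, good to about 4 mm: a listed point, or the origin of a listed thing).
The state is a dict: "clock": time; "joints": joint angles; "qd": joint speeds; "effort": joint torques, N m; "eef_pos": TCP position; "eef_rot": TCP orientation; "wrist_force": force on the tool from outside, world axes, zero at the start; "moment": the same for the moment, N m; "finger_gap": finger opening in mm; "finger_force": force on a finger pad.
Only numpy, scipy, OpenCV 4.12 (cv2) and the standard library are available. Lean on these libraries where they do the work, as an engineer would, in place of code of your own. Each camera call takes 0.05 s, during which the arm holds its last target. There are 200 camera calls.

TASK

The circuit breaker lying on the control box's closed cover is in the way: set it down, toggle upward, in the blue tray and let go of it. Then grip the cover's red bar, swing the cover up to the balance point a little past upright, where it would fall neither shut nor over backwards, and finish while still gripping the bar and holding the cover still there. Never let the cover go over backwards, do not drop or throw the breaker, and leave the other things on the bench alone.

Things in the scene. Friction and masses are not known exactly. Their poses are not given: they have to be found in the camera images.
- enclosure: White open-topped electrical control box, fixed to the bench, 160 (x) x 200 (y) x 100 mm high, closed by a hinged grey cover. Origin: centre of its underside; z up; -x is its front, where the red bar is; +x its rear, where the hinge is. Stands turned by up to 0.3 rad.
- hinge (a point): Centre of the cover's hinge line on the box's upper rear edge, 103 mm above the bench; the line runs along this point's y axis (axes as the box's; does not turn with the cover).
- cover (a joint): Angle of the cover about the hinge, rad: 0 = shut and flat (as at the start), 1.57 = upright, stop at 2.5 = fallen over backwards. It balances at 1.72 (8.5 degrees past upright), as a terminal block on its inner side shifts its centre of gravity. The hinge runs freely: below 1.72 the cover falls shut, beyond it falls over backwards. Lifting it at the bar takes about 2 N.
- plate (a point): Middle of the cover: a flat grey plate 155 mm long from the hinge to its front edge, 200 mm wide, 6 mm thick, about 0.45 kg, top 106 mm above the bench when shut, with an orange terminal block (45 x 120 x 40 mm) under it. Turns with the cover; z is the normal of its outer side, x points to the hinge.
- bar (a point): Middle of the cover's handle: a red round bar 12 mm thick, 100 mm long, parallel to the hinge, in the plate's plane, 215 mm from the hinge line, 60 mm beyond the plate's front edge, on two 8 mm rods 45 mm either side of its middle. Shut, it lies 103 mm above the bench in front of the box. It can turn between fingers straddling it from above, so a gripper can point down throughout the swing.
- breaker_center (a point): White two-pole circuit breaker with a blue toggle on top, standing on the cover, about 0.24 kg. Foot 82 (x) x 36 (y) mm, straight-sided for 45 mm of its height, then a 46 mm long step to 61 mm and the toggle to 71 mm. This point is on its middle axis, 30 mm above its underside; x along its length, z up towards the toggle. Grip it across its 36 mm width.
- tray: Empty shallow blue open tray, fixed, outside 170 (x) x 150 (y) x 35 mm high, walls 4 mm, floor about 4 mm thick. Origin: centre of its underside. Stands to the left or the right of the control box.
- carton: Brown cardboard carton full of red and yellow terminal blocks, fixed, 170 x 150 x 55 mm high, on the other side of the control box from the tray. Origin: centre of its underside. Not used.
- screwdriver: Screwdriver lying on the bench, bystander; leave it.
- wrench: Steel wrench lying on the bench, bystander; leave it.
- contactor: Grey and black contactor, 75 x 45 x 80 mm, bystander; leave it.
- jar: Clear jar with red cap, 64 mm across, 85 mm high, bystander; leave it.
- meter: Yellow hand-held test meter lying flat, 160 x 80 x 40 mm, bystander; leave it.
- tape: Black roll, 90 mm across, 22 mm high, bystander; leave it.
Mind the look-alikes: they are no part of the job. What is shaped like the part that bears breaker_center but pink or purple is not meant.

How it is judged (in metres and radians):
On the way:
1. the breaker stands released in the blue tray, with the cover still shut (x of breaker_center in the frame of tray between -0.07 and 0.07 m and y of breaker_center in the frame of tray between -0.06 and 0.06 m and z of breaker_center in the frame of tray between 0.02 and 0.045 m and angle between breaker_center's own z axis and vertical below 0.15 rad and contact force between the fingers and breaker below 0.05 N and linear speed of breaker below 0.03 m/s and value of joint cover below 0.1 rad), for 0.2 s.
At the end, for the whole second after the job is handed in: The cover stands still (under 0.05 rad/s) between 1.64 and 1.80 rad (balance at 1.72), gripped by the fingers with more than 1 N; the breaker stands upright (within 0.15 rad), untouched and at rest on the floor of the blue tray (value of joint cover between 1.64 and 1.8 rad and velocity of joint cover between -0.05 and 0.05 rad/s and contact force between the fingers and cover above 1 N and x of breaker_center in the frame of tray between -0.07 and 0.07 m and y of breaker_center in the frame of tray between -0.06 and 0.06 m and z of breaker_center in the frame of tray between 0.02 and 0.045 m and angle between breaker_center's own z axis and vertical below 0.15 rad and contact force between the fingers and breaker below 0.05 N and linear speed of breaker below 0.03 m/s); the arm keeps its last pose, push and grip.
It fails at once if the cover goes over backwards (beyond 2.1 rad) (value of joint cover above 2.1 rad).
It fails at once if the breaker is dropped or thrown (faster than 1 m/s) (linear speed of breaker above 1 m/s).
It fails at once if a bystander (screwdriver, wrench, contactor, jar, meter or roll) is moved by more than 30 mm (distance of any of screwdriver, wrench, contactor, jar, meter, tape from where it was at the start of the episode above 0.03 m).
It also fails if it takes over 64 s, if anything falls off the work surface, if the arm or the gripper's body presses on something with over 40 N, if the wrist force passes 120 N, or if a joint passes its speed limit or range.

## Working session

There is one attempt and no reset: what is moved stays moved. The work goes in short steps, Python scripts to look and compute and a tool call to move; the robot and the scene stay as the last step left them, time stands still between calls to the robot, and variables do not carry over. Pictures are saved under pics/ and viewed, at most 10 in all, crops included, and the job is handed in when it is done.

Besides the shell and the picture viewer there is one more tool, called after ">>>" by a JSON object that holds its "api" and its "payload", one argument or row to a line. send_rows: Moves the arm, as the interface text tells. Its arguments: {"type":"object","properties":{"series":{"type":"array"},"squeeze":{"type":"number"}},"required":["series"]}

```bash
mkdir -p pics; cat > h.py <<'E'
import numpy as np, cv2
from cell import *
def world(pic,p):
    T=np.linalg.inv(np.array(pic["camera_from_world"])); return (T@np.r_[p,1])[:3]
def spots(pic,names):
    for n in names:
        for d in spot_point(n,pic)[:3]:
            print(n,round(d["confidence"],2),world(pic,d["point"]).round(1))
def ray(pic,uv,z):
    "world point at height z seen at pixel uv"
    K=np.array([[pic["fx"],0,pic["cx"]],[0,pic["fy"],pic["cy"]],[0,0,1]])
    n=cv2.undistortPoints(np.array([[uv]],float),K,np.array(pic["dist"]))[0,0]
    T=np.linalg.inv(np.array(pic["camera_from_world"])); d=T[:3,:3]@np.r_[n,1]; o=T[:3,3]
    return o+d*(z-o[2])/d[2]
E
python3 - <<'E'
from h import *
print(read_state(), grip_depth)
a=[]
for c in("top","scene"):
    p=camera(c); a.append(p["color"]); print(c)
    spots(p,["enclosure","hinge","plate","bar","breaker_center","tray","carton"]+(["screwdriver","wrench","contactor","jar","meter","tape"] if c=="top" else []))
cv2.imwrite("pics/top.png",a[0]);cv2.imwrite("pics/scene.png",a[1])
E
```

```text
{'clock': 0.0, 'joints': array([ 1.10241166e+00,  3.00477411e-01,  1.52160155e+00,  5.15567596e-06,
        1.32070008e+00, -6.65926550e-02]), 'qd': array([ 0.00141062, -0.00223191, -0.00159861, -0.00060735,  0.00022014,
       -0.00091231]), 'effort': array([ 1.57338718e-04, -5.31797755e+01, -3.52742493e+01,  7.07806530e-02,
        2.43121921e-02, -7.96749623e-05]), 'eef_pos': array([215.01479303, 506.05948071, 302.07414371]), 'eef_rot': array([-3.14040923e+00, -8.39288927e-05,  2.73979931e+00]), 'wrist_force': array([-0.18653426,  0.34658353, -0.12282184]), 'moment': array([0.06338023, 0.04563706, 0.03627582]), 'finger_force': 0.0, 'finger_gap': 94.1148258327904} 78.39999999999999
top
enclosure 0.68 [565.9  21.9  -1.3]
hinge 0.74 [635.3  17.2 104. ]
plate 0.85 [558.2  17.7  99.5]
plate 0.36 [564.1  25.5   2.1]
plate 0.21 [503.  346.6  -1.5]
bar 0.94 [421.4  40.4 100.3]
breaker_center 0.95 [551.4  11.7 138.5]
breaker_center 0.83 [747.6  81.2  29.9]
breaker_center 0.74 [ 504.8 -169.    33. ]
tray 0.88 [503.7 347.3   1.2]
carton 0.97 [ 523.8 -350.     2.9]
carton 0.62 [ 4.817e+02 -5.336e+02 -4.000e-01]
screwdriver 0.71 [ 333.9 -276.3   -1.6]
screwdriver 0.43 [560.4  17.8 106.1]
wrench 0.71 [319.8 266.6  -1.5]
contactor 0.86 [713.8 251.3  -1.6]
jar 0.63 [ 718.1 -266.9   -0.9]
jar 0.32 [ 483.2 -534.    -4. ]
meter 0.77 [ 482.5 -530.4   -2.8]
tape 0.59 [485.3 537.3  -1.7]
scene
enclosure 0.82 [ 5.554e+02  2.630e+01 -5.000e-01]
enclosure 0.72 [544.9  13.  134.6]
hinge 0.97 [634.8  17.7 101.3]
plate 0.87 [554.2  22.6 100.7]
plate 0.73 [635.5  14.6 101.8]
bar 0.56 [418.5  33.  104.1]
breaker_center 0.91 [545.3  12.3 135.3]
breaker_center 0.78 [379.4 -78.6  27. ]
breaker_center 0.76 [744.5  81.2  30.7]
tray 0.98 [ 4.939e+02  3.429e+02 -1.000e-01]
carton 0.77 [ 525.8 -353.1   -1. ]
```

View pics/top.png

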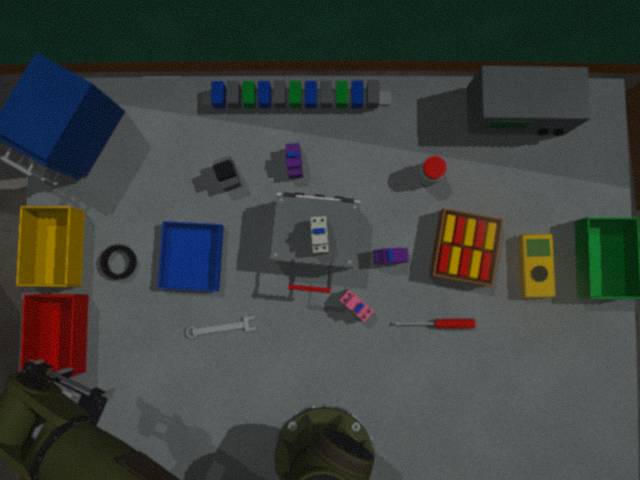

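View pics/scene.png

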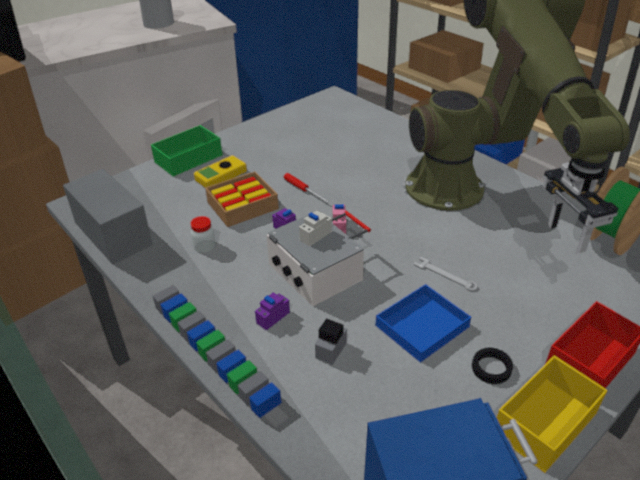

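```bash
python3 - <<'E'
from h import *
p=camera("top")
def rect(n,z,near):
    for d in regions_of(n,p):
        m=d["mask"].astype(np.uint8); ys,xs=np.nonzero(m)
        if len(xs)<20: continue
        r=cv2.minAreaRect(np.c_[xs,ys].astype(np.float32)); B=cv2.boxPoints(r)
        W=np.array([ray(p,b,z)[:2] for b in B])
        e=[W[1]-W[0],W[2]-W[1]]
        print(n,round(d["confidence"],2),"px",np.round(r[0]),"w",W.mean(0).round(1),[(round(float(np.linalg.norm(v)),1),round(float(np.degrees(np.arctan2(v[1],v[0])))%180,1)) for v in e])
rect("breaker_center",45+106,0); rect("bar",103,0); rect("plate",106,0); rect("tray",35,0)
T=np.linalg.inv(p["camera_from_world"]);print(T[:3,3].round())
E
```

```text
breaker_center 0.97 px [356. 305.] w [386.4 -71. ] [(33.1, 139.0), (76.5, 49.2)]
breaker_center 0.93 px [390. 256.] w [ 499.2 -148.6] [(77.3, 90.3), (34.1, 179.6)]
breaker_center 0.81 px [319. 235.] w [546.1  12.6] [(38.4, 94.9), (83.6, 4.9)]
breaker_center 0.81 px [293. 160.] w [718.4  74.6] [(37.2, 98.4), (83.9, 8.6)]
bar 0.9 px [313. 245.] w [527.4  28. ] [(222.1, 175.3), (201.9, 84.7)]
plate 0.87 px [313. 244.] w [527.4  28.6] [(222.3, 175.2), (203.6, 84.5)]
tray 0.85 px [190. 256.] w [501.3 339.6] [(174.4, 179.9), (164.2, 88.3)]
[ 440.  -11. 1328.]
```

The top view shows the white breaker at px (319,235) on the cover and the red bar at about (310,289). The blue tray is at (190,256) on the left. There are pink and purple look-alikes at (356,305), (390,256) and (293,160). Box yaw is about -5° and breaker yaw about +5°, so I'm moving above the breaker.

>>> {"api": "send_rows", "payload": {
  "series": [
    [[27,-41,0],2.3,-1],
    [[27,-41,0],2.3,-1],
    [[27,-41,0],2.3,-1],
    [[27,-41,0],2.3,-1],
    [[27,-41,0],2.3,-1],
    [[27,-41,0],2.3,-1],
    [[28,-41,0],2.3,-1],
    [[28,-41,0],2.3,-1],
    [[28,-41,0],2.3,-1],
    [[28,-41,0],2.3,-1],
    [[28,-42,0],2.4,-1],
    [[28,-42,0],2.4,-1]
  ],
  "squeeze": 25
}}

```text
clock: 2.55
eef_pos: [545.4, 10.9, 302.8]
eef_rot: [-3.142, 0.0, -3.057]
wrist_force: [-0.2, 0.0, 0.7]
finger_gap: 93.6
finger_force: 0.0
```

```bash
cat >> h.py <<'E'
def show():
    s=read_state(); print("t",s["clock"],"tcp",s["eef_pos"].round(1),"rot",np.degrees(s["eef_rot"]).round(1),"j",s["joints"].round(2),"F",s["wrist_force"].round(1),"gap",round(s["finger_gap"],1),"ff",round(s["finger_force"],1))
E
python3 - <<'E'
from h import *
show()
p=camera("wrist"); cv2.imwrite("pics/w1.png",p["color"])
spots(p,["breaker_center","plate","hinge","bar"])
for z,n in((151,"breaker_center"),):
    for d in regions_of(n,p):
        ys,xs=np.nonzero(d["mask"]); r=cv2.minAreaRect(np.c_[xs,ys].astype(np.float32)); W=np.array([ray(p,b,z)[:2] for b in cv2.boxPoints(r)])
        print(d["confidence"],r,W.round(1).tolist())
E
```

```text
t 2.55 tcp [545.4  10.9 302.8] rot [-180.     0.  -175.1] j [-0.05  0.29  1.53  0.    1.32 -1.7 ] F [-0.2  0.   0.7] gap 93.6 ff 0.0
breaker_center 0.95 [ 503.9 -162.5   30. ]
breaker_center 0.91 [380.4 -77.2  30.1]
hinge 0.64 [422.4  37.6 104.9]
hinge 0.58 [635.4  14.7 100.2]
bar 0.61 [422.8  39.1 102. ]
0.96 ((322.0, 251.5), (135.0, 64.0), 90.0) [[501.4, -8.8], [498.3, 28.0], [583.2, 37.3], [586.7, -3.1]]
0.89 ((119.99999237060547, 154.99998474121094), (115.99998474121094, 47.99999237060547), 0.0) [[509.5, -141.7], [482.1, -139.7], [477.0, -73.5], [504.0, -73.6]]
0.79 ((371.0, 408.0), (92.0, 40.0), 90.0) [[614.2, 38.7], [612.0, 64.9], [685.7, 75.1], [688.0, 46.8]]
0.71 ((237.00001525878906, 15.999996185302734), (87.68124389648438, 49.497474670410156), 45.0) [[410.9, -68.4], [393.0, -50.6], [419.9, -16.9], [438.8, -34.5]]
0.4 ((343.941650390625, 201.7843017578125), (291.96124267578125, 320.70428466796875), 8.956635475158691) [[606.4, -76.3], [418.2, -49.1], [426.8, 107.2], [623.9, 115.3]]
```

View pics/w1.png

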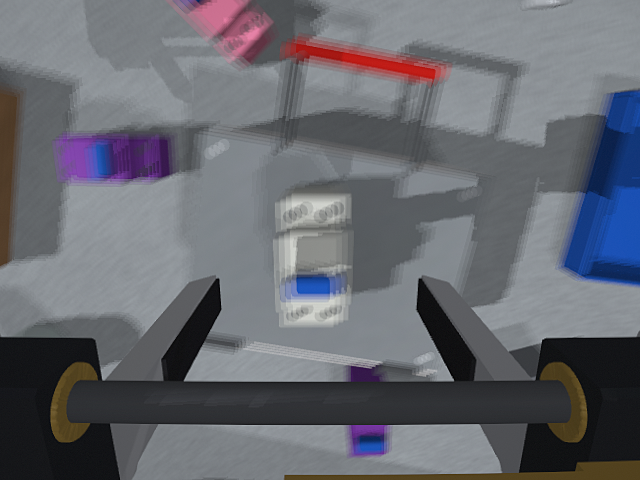

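The wrist view shows the breaker at (314,260), aligned with the fingers and centred between them. I'm descending to grip.

>>> {"api": "send_rows", "payload": {
  "series": [
    [[1,2,-30],0,-1],
    [[1,0,-30],0,-1],
    [[0,0,-20],0,-1],
    [[0,0,-10],0,-1],
    [[0,0,0],0,-1],
    [[0,0,0],0,0.6],
    [[0,0,0],0,0.6],
    [[0,0,0],0,0.6],
    [[0,0,0],0,0.6],
    [[0,0,0],0,0.6],
    [[0,0,0],0,0.6],
    [[0,0,0],0,0.6]
  ],
  "squeeze": 25
}}

```text
clock: 4.05
eef_pos: [546.6, 15.0, 212.7]
eef_rot: [-3.142, 0.0, -3.058]
wrist_force: [1.1, 0.1, 0.3]
finger_gap: 41.9
finger_force: 0.0
```

>>> {"api": "send_rows", "payload": {
  "series": [
    [[0,0,0],0,0.6],
    [[0,0,0],0,0.6],
    [[0,0,0],0,0.6],
    [[0,0,0],0,0.6]
  ]
}}

```text
clock: 4.45
eef_pos: [546.6, 14.9, 212.7]
eef_rot: [-3.141, 0.0, -3.058]
wrist_force: [0.5, -2.4, -0.1]
finger_gap: 35.9
finger_force: 25.0
```

```bash
python3 - <<'E'
from h import *
show()
p=camera("wrist"); cv2.imwrite("pics/w2.png",p["color"])
E
```

```text
t 4.45 tcp [546.6  14.9 212.7] rot [-180.     0.  -175.2] j [-0.04  0.38  1.63 -0.    1.13 -1.69] F [ 0.5 -2.4 -0.1] gap 35.9 ff 25.0
```

View pics/w2.png

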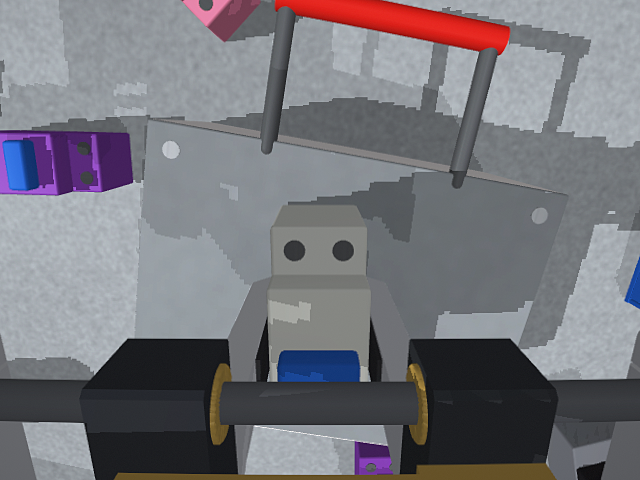

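The breaker is gripped, with a 36 mm gap. I'm lifting it and carrying it over the tray.

>>> {"api": "send_rows", "payload": {
  "series": [
    [[0,0,10],0,0.6],
    [[0,0,25],0,0.6],
    [[0,0,35],0,0.6],
    [[-3,25,10],0,0.6],
    [[-6,44,0],0,0.6],
    [[-6,44,0],0,0.6],
    [[-6,44,0],0,0.6],
    [[-6,44,0],0,0.6],
    [[-6,44,0],0,0.6],
    [[-6,44,0],0,0.6],
    [[-6,30,0],0,0.6],
    [[-2,9,0],0,0.6]
  ]
}}

```text
clock: 5.7
eef_pos: [498.3, 345.7, 292.7]
eef_rot: [3.141, -0.001, -3.055]
wrist_force: [-0.1, -0.6, -2.7]
finger_gap: 35.9
finger_force: 25.0
```

>>> {"api": "send_rows", "payload": {
  "series": [
    [[0,0,0],0,0.6],
    [[0,0,0],0,0.6]
  ]
}}

```text
clock: 5.9
eef_pos: [499.8, 342.1, 292.8]
eef_rot: [-3.141, -0.0, -3.059]
wrist_force: [-0.3, -0.3, -2.3]
finger_gap: 35.9
finger_force: 25.0
```

```bash
python3 - <<'E'
from h import *
show()
for c in("wrist","top"):
    p=camera(c); spots(p,["tray","breaker_center"])
    if c=="wrist": cv2.imwrite("pics/w3.png",p["color"])
E
```

```text
t 5.9 tcp [499.8 342.1 292.8] rot [-180.    -0.  -175.2] j [ 0.54  0.43  1.36 -0.    1.34 -1.11] F [-0.3 -0.3 -2.3] gap 35.9 ff 25.0
tray 0.85 [500.7 344.7  -4.3]
breaker_center 0.72 [746.7  79.5  29. ]
tray 0.86 [5.042e+02 3.470e+02 1.000e-01]
breaker_center 0.92 [382.8 -77.8  29.5]
breaker_center 0.87 [ 505.2 -168.9   28.3]
breaker_center 0.75 [748.7  79.   32.2]
```

View pics/w3.png

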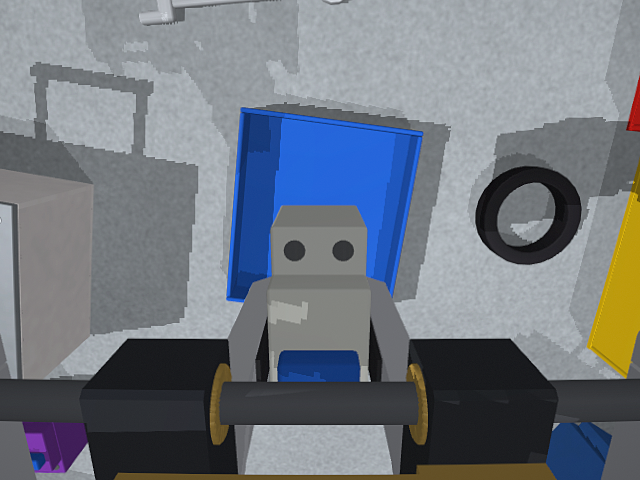

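The breaker is centred over the tray, so I'm lowering it.

>>> {"api": "send_rows", "payload": {
  "series": [
    [[1,2,-25],0,0.6],
    [[0,0,-40],0,0.6],
    [[0,0,-40],0,0.6],
    [[0,0,-35],0,0.6],
    [[0,0,-25],0,0.6],
    [[0,0,-10],0,0.6],
    [[0,0,-2],0,0.6],
    [[0,0,-2],0,0.6],
    [[0,0,0],0,0.6]
  ]
}}

```text
clock: 7.1
eef_pos: [501.0, 345.2, 114.9]
eef_rot: [3.141, 0.002, -3.058]
wrist_force: [-0.5, -0.1, -3.5]
finger_gap: 36.0
finger_force: 25.0
```

>>> {"api": "send_rows", "payload": {
  "series": [
    [[0,0,-1.5],0,0.6],
    [[0,0,-1],0,0.6],
    [[0,0,-1],0,0.6],
    [[0,0,-0.5],0,0.6],
    [[0,0,0],0,0.6]
  ]
}}

```text
clock: 7.6
eef_pos: [500.7, 345.1, 110.7]
eef_rot: [3.141, 0.001, -3.058]
wrist_force: [-3.8, -3.4, 7.0]
finger_gap: 35.9
finger_force: 25.0
```

It has touched down. I'm releasing and withdrawing.

>>> {"api": "send_rows", "payload": {
  "series": [
    [[0,0,0],0,-0.2],
    [[0,0,0],0,-0.2],
    [[0,0,0],0,-0.2],
    [[0,0,0],0,-0.2],
    [[0,0,0],0,-0.2],
    [[0,0,0],0,-0.2],
    [[0,0,10],0,-0.2],
    [[0,0,25],0,-0.2],
    [[0,0,45],0,-0.2],
    [[0,0,45],0,-0.2],
    [[0,0,45],0,-0.2],
    [[0,0,20],0,-0.2]
  ]
}}

```text
clock: 8.8
eef_pos: [500.8, 345.2, 305.3]
eef_rot: [3.139, 0.006, -3.058]
wrist_force: [0.7, -0.3, 0.2]
finger_gap: 56.1
finger_force: 0.0
```

```bash
python3 - <<'E'
from h import *
show()
p=camera("top"); spots(p,["tray","breaker_center"])
p=camera("scene"); spots(p,["tray","breaker_center","bar"])
p=camera("wrist"); spots(p,["tray","breaker_center"])
E
```

```text
t 8.8 tcp [500.8 345.2 305.3] rot [ 179.8    0.3 -175.2] j [ 0.54  0.43  1.34  0.    1.37 -1.11] F [ 0.7 -0.3  0.2] gap 56.1 ff 0.0
tray 0.58 [504.8 347.   -1.1]
breaker_center 0.93 [748.   79.1  35.3]
breaker_center 0.78 [ 508.1 -165.    27.1]
breaker_center 0.68 [380.8 -73.3  27.9]
tray 0.77 [495.6 339.4  -1. ]
breaker_center 0.74 [ 506.3 -166.1   29.1]
breaker_center 0.67 [746.6  81.7  30.5]
breaker_center 0.65 [498.4 345.6  33.8]
bar 0.77 [417.8  31.7 104.3]
```

The breaker reads (498,346,34), standing in the tray. I'm moving on to the bar.

>>> {"api": "send_rows", "payload": {
  "series": [
    [[-7,-26,0],-8.3,-0.2],
    [[-7,-26,0],-8.3,-0.2],
    [[-7,-26,0],-8.3,-0.2],
    [[-7,-26,0],-8.3,-0.2],
    [[-7,-26,0],-8.3,-0.2],
    [[-7,-26,0],-8.3,-0.2],
    [[-7,-26,0],-8.3,-0.2],
    [[-7,-26,0],-8.3,-0.2],
    [[-6,-26,0],-8.3,-0.2],
    [[-6,-26,0],-8.3,-0.2],
    [[-6,-24,0],-8.3,-0.2],
    [[-6,-24,0],-8.3,-0.2]
  ]
}}

```text
clock: 10.5
eef_pos: [420.1, 36.1, 299.4]
eef_rot: [-3.141, 0.0, 1.481]
wrist_force: [-0.3, -1.1, -0.1]
finger_gap: 56.2
finger_force: 0.0
```

>>> {"api": "send_rows", "payload": {
  "series": [
    [[0,0,0],0,-0.2],
    [[0,0,0],0,-0.2],
    [[0,0,0],0,-0.2]
  ]
}}

```text
clock: 10.8
eef_pos: [420.7, 37.5, 299.6]
eef_rot: [-3.141, -0.0, 1.489]
wrist_force: [0.3, -0.4, -0.2]
finger_gap: 56.6
finger_force: 0.0
```

```bash
python3 - <<'E'
from h import *
show()
for c in("wrist","top"):
    p=camera(c); spots(p,["bar","hinge","breaker_center"])
    hsv=cv2.cvtColor(p["color"],cv2.COLOR_BGR2HSV); m=((hsv[...,0]<6)|(hsv[...,0]>174))&(hsv[...,1]>150)&(hsv[...,2]>70)
    n,l,s,ce=cv2.connectedComponentsWithStats(m.astype(np.uint8))
    for i in range(1,n):
        if s[i,4]<60: continue
        ys,xs=np.nonzero(l==i); r=cv2.minAreaRect(np.c_[xs,ys].astype(np.float32))
        W=np.array([ray(p,b,107)[:2] for b in cv2.boxPoints(r)]); print(c,s[i],W.mean(0).round(1),W.round(0).tolist())
    if c=="wrist": cv2.imwrite("pics/w4.png",p["color"])
E
```

```text
t 10.8 tcp [420.7  37.5 299.6] rot [-180.    -0.    85.3] j [0.   0.01 1.86 0.   1.27 0.08] F [ 0.3 -0.4 -0.2] gap 56.6 ff 0.0
bar 0.84 [420.8  39.6 102.7]
hinge 0.55 [634.8  17.2 101.2]
breaker_center 0.55 [380.  -77.5  30. ]
wrist [ 312  170   18  139 2236] [421.1  36.3] [[410.0, -13.0], [420.0, 87.0], [432.0, 86.0], [422.0, -15.0]]
bar 0.45 [506.2 345.3  35.8]
hinge 0.86 [635.8  17.4 104.1]
breaker_center 0.75 [506.  345.1  38.9]
breaker_center 0.67 [ 507.4 -167.5   27. ]
breaker_center 0.62 [749.7  77.8  31.2]
top [423 156  23  23 400] [ 714.2 -260.9] [[702.0, -225.0], [750.0, -250.0], [726.0, -296.0], [679.0, -272.0]]
top [453 216  13  29 240] [ 562.7 -316.9] [[531.0, -300.0], [597.0, -313.0], [594.0, -333.0], [528.0, -321.0]]
top [474 220  12  28 227] [ 553.8 -365.4] [[523.0, -350.0], [587.0, -361.0], [585.0, -381.0], [520.0, -370.0]]
top [438 244  12  29 246] [ 495.8 -280.1] [[464.0, -265.0], [530.0, -275.0], [527.0, -296.0], [461.0, -285.0]]
top [459 248  12  29 236] [ 486.9 -328.1] [[457.0, -311.0], [521.0, -325.0], [517.0, -345.0], [452.0, -331.0]]
top [479 252  13  29 248] [ 478.2 -378.3] [[447.0, -361.0], [513.0, -373.0], [509.0, -395.0], [444.0, -383.0]]
top [  20  294   68   84 5155] [305.5 647.5] [[207.0, 728.0], [406.0, 730.0], [403.0, 566.0], [206.0, 566.0]]
top [435 319  40   9 352] [ 344.5 -304. ] [[354.0, -258.0], [354.0, -350.0], [335.0, -350.0], [335.0, -258.0]]
```

View pics/w4.png

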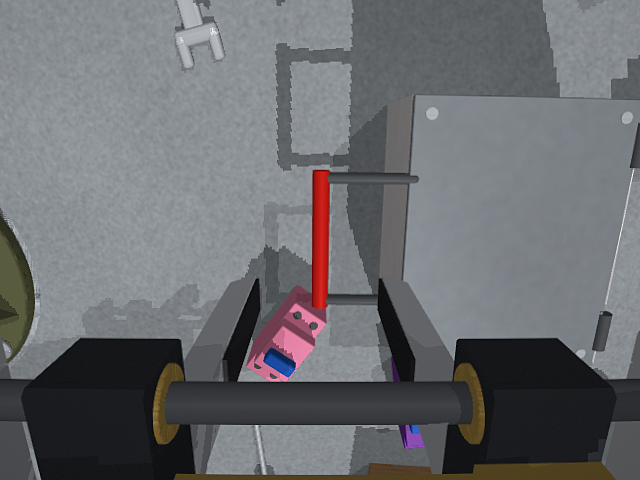

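The bar centre is at (421,36) with the fingers straddling it squarely. I'm descending and closing.

>>> {"api": "send_rows", "payload": {
  "series": [
    [[0,0,-25],-0.5,-0.2],
    [[0,0,-40],0,-0.2],
    [[0,0,-35],0,-0.2],
    [[0,0,-14],0,-0.2],
    [[0,0,-4],0,-0.2],
    [[0,0,0],0,-0.2],
    [[0,0,0],0,1],
    [[0,0,0],0,1],
    [[0,0,0],0,1],
    [[0,0,0],0,1],
    [[0,0,0],0,1],
    [[0,0,0],0,1]
  ],
  "squeeze": 15
}}

```text
clock: 12.4
eef_pos: [421.2, 36.9, 182.0]
eef_rot: [3.139, -0.0, 1.478]
wrist_force: [22.6, -1.8, -1.5]
finger_gap: 12.0
finger_force: 11.7
```

>>> {"api": "send_rows", "payload": {
  "series": [
    [[0,0,0],0,1],
    [[0,0,0],0,1],
    [[0,0,0],0,1],
    [[0,0,0],0,1]
  ]
}}

```text
clock: 12.8
eef_pos: [421.5, 36.9, 182.1]
eef_rot: [3.138, -0.0, 1.478]
wrist_force: [6.3, -0.3, -1.9]
finger_gap: 11.6
finger_force: 15.0
```

```bash
python3 - <<'E'
from h import *
show()
# arc steps for the bar about the hinge
u=np.array([np.cos(np.radians(-5.1)),np.sin(np.radians(-5.1))]); L=215
a=np.linspace(0,1.72,25); P=np.c_[np.outer(-L*np.cos(a),u),L*np.sin(a)]
print(np.diff(P,axis=0).round(1).tolist()); print((P[-1]-P[0]).round(1))
E
```

```text
t 12.8 tcp [421.5  36.9 182.1] rot [179.8  -0.   84.7] j [ 0.    0.17  1.99 -0.    0.98  0.09] F [ 6.3 -0.3 -1.9] gap 11.6 ff 15.0
[[0.5, -0.0, 15.4], [1.6, -0.1, 15.3], [2.7, -0.2, 15.2], [3.8, -0.3, 14.9], [4.9, -0.4, 14.6], [5.9, -0.5, 14.2], [6.9, -0.6, 13.8], [7.9, -0.7, 13.2], [8.8, -0.8, 12.6], [9.7, -0.9, 12.0], [10.5, -0.9, 11.2], [11.3, -1.0, 10.5], [12.0, -1.1, 9.6], [12.6, -1.1, 8.7], [13.2, -1.2, 7.8], [13.7, -1.2, 6.8], [14.2, -1.3, 5.8], [14.6, -1.3, 4.8], [14.9, -1.3, 3.7], [15.1, -1.3, 2.7], [15.3, -1.4, 1.6], [15.3, -1.4, 0.5], [15.3, -1.4, -0.6], [15.2, -1.4, -1.7]]
[246.  -22.  212.6]
```

The bar is gripped. Swinging the first half.

>>> {"api": "send_rows", "payload": {
  "series": [
    [[0.5,0,15.4],0,1],
    [[1.6,-0.1,15.3],0,1],
    [[2.7,-0.2,15.2],0,1],
    [[3.8,-0.3,14.9],0,1],
    [[4.9,-0.4,14.6],0,1],
    [[5.9,-0.5,14.2],0,1],
    [[6.9,-0.6,13.8],0,1],
    [[7.9,-0.7,13.2],0,1],
    [[8.8,-0.8,12.6],0,1],
    [[9.7,-0.9,12.0],0,1],
    [[10.5,-0.9,11.2],0,1],
    [[11.3,-1.0,10.5],0,1]
  ]
}}

```text
clock: 14.0
eef_pos: [496.2, 30.1, 343.3]
eef_rot: [3.141, 0.001, 1.477]
wrist_force: [15.3, -3.5, -20.6]
finger_gap: 11.5
finger_force: 15.0
```

>>> {"api": "send_rows", "payload": {
  "series": [
    [[0,0,0],0,1],
    [[0,0,0],0,1]
  ]
}}

```text
clock: 14.2
eef_pos: [495.7, 30.1, 343.2]
eef_rot: [-3.141, 0.001, 1.477]
wrist_force: [11.7, -3.8, -15.1]
finger_gap: 11.4
finger_force: 15.0
```

```bash
python3 - <<'E'
from h import *
show()
for c in("scene","top","wrist"):
    p=camera(c); print(c); spots(p,["bar","hinge"])
E
```

```text
t 14.2 tcp [495.7  30.1 343.2] rot [-180.     0.    84.7] j [-0.01  0.15  1.61 -0.    1.38  0.08] F [ 11.7  -3.8 -15.1] gap 11.4 ff 15.0
scene
bar 0.57 [492.3  25.9 266.2]
bar 0.45 [580.7  21.1 159.7]
hinge 0.75 [635.7  17.5 100.3]
top
hinge 0.73 [634.6  18.4 103.4]
wrist
bar 0.6 [494.9  32.4 265.8]
hinge 0.56 [637.9  17.3 102.4]
```

>>> {"api": "send_rows", "payload": {
  "series": [
    [[0.7,0,-0.8],0,1],
    [[0,0,0],0,1],
    [[0,0,0],0,1]
  ]
}}

```text
clock: 14.95
eef_pos: [495.9, 30.2, 343.2]
eef_rot: [-3.141, 0.001, 1.478]
wrist_force: [3.7, -5.7, -7.7]
finger_gap: 11.6
finger_force: 15.0
```

>>> {"api": "send_rows", "payload": {
  "series": [
    [[12.3,-1.0,9.2],0,1],
    [[12.6,-1.1,8.7],0,1],
    [[13.2,-1.2,7.8],0,1],
    [[13.7,-1.2,6.8],0,1],
    [[14.2,-1.3,5.8],0,1],
    [[14.6,-1.3,4.8],0,1],
    [[14.9,-1.3,3.7],0,1],
    [[0,0,0],0,1],
    [[0,0,0],0,1]
  ]
}}

```text
clock: 15.85
eef_pos: [591.3, 22.1, 391.2]
eef_rot: [3.141, 0.0, 1.478]
wrist_force: [-1.8, -2.4, 4.7]
finger_gap: 11.5
finger_force: 15.0
```

```bash
python3 - <<'E'
from h import *
show()
for c in("scene","top","wrist"):
    p=camera(c); print(c); spots(p,["bar","hinge","plate"])
E
```

```text
t 15.85 tcp [591.3  22.1 391.2] rot [180.    0.   84.7] j [-0.02  0.35  1.26 -0.    1.54  0.07] F [-1.8 -2.4  4.7] gap 11.5 ff 15.0
scene
bar 0.81 [587.   15.3 312.2]
bar 0.55 [497.4 345.   31.5]
hinge 0.61 [636.6  17.2 104.4]
hinge 0.43 [705.3 254.3  -0.8]
plate 0.69 [617.9  12.6 177. ]
top
bar 0.69 [714.1 254.5   2. ]
wrist
bar 0.92 [594.   23.  315.3]
hinge 0.59 [635.3  16.  101. ]
plate 0.88 [622.3  17.7 178.9]
plate 0.73 [ 331.2 -277.8    1.8]
```

The cover is at about 1.36 rad with low forces. Finishing the arc.

>>> {"api": "send_rows", "payload": {
  "series": [
    [[15.2,-1.3,2.7],0,1],
    [[15.3,-1.4,1.6],0,1],
    [[15.3,-1.4,0.5],0,1],
    [[12,-1.1,-0.4],0,1],
    [[10,-0.9,-0.8],0,1],
    [[6,-0.6,-0.7],0,1],
    [[3.5,-0.3,-0.5],0,1],
    [[0,0,0],0,1],
    [[0,0,0],0,1],
    [[0,0,0],0,1]
  ]
}}

```text
clock: 17.45
eef_pos: [668.3, 15.2, 392.6]
eef_rot: [-3.141, 0.0, 1.478]
wrist_force: [-1.3, -1.1, -4.5]
finger_gap: 11.6
finger_force: 15.0
```

```bash
python3 - <<'E'
from h import *
show()
B=[];H=[];Pl=[]
for c in("scene","top","wrist"):
    p=camera(c); print(c); spots(p,["bar","hinge","plate","breaker_center"])
    if c!="top": cv2.imwrite(f"pics/e_{c}.png",p["color"])
E
```

```text
t 17.45 tcp [668.3  15.2 392.6] rot [-179.9    0.    84.7] j [-0.03  0.54  0.98 -0.    1.62  0.06] F [-1.3 -1.1 -4.5] gap 11.6 ff 15.0
scene
bar 0.91 [667.1  12.4 318.1]
hinge 0.84 [634.   17.2 103. ]
plate 0.74 [644.8  13.3 180.7]
plate 0.7 [ 337.7 -274.7   -1.3]
breaker_center 0.9 [743.5  81.5  30.1]
breaker_center 0.72 [498.1 344.7  34.2]
breaker_center 0.53 [379.7 -76.9  30.1]
top
plate 0.45 [ 336.  -279.2   -0.5]
breaker_center 0.88 [382.7 -79.   28.9]
breaker_center 0.62 [505.4 343.5  36.4]
breaker_center 0.55 [ 504.8 -168.6   27.6]
wrist
bar 0.7 [668.5  16.3 314.4]
breaker_center 0.95 [376.1 -76.8  28.7]
breaker_center 0.95 [744.   79.9  31.9]
```

View pics/e_scene.png

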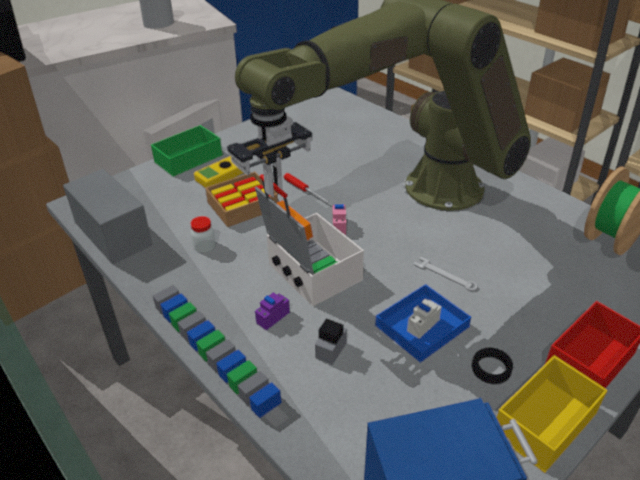

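View pics/e_wrist.png

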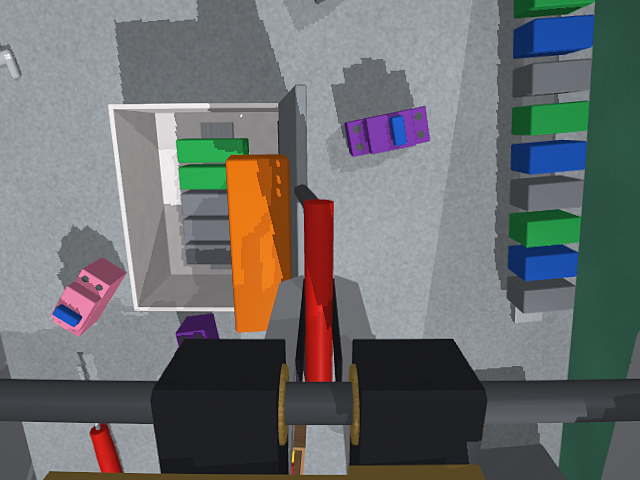

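The scene view shows the breaker upright in the blue tray at about (425,318). The cover is just past upright with the bar held at about (275,185). The estimated angle is about 1.72 rad, so I'll settle briefly and hand in.

>>> {"api": "send_rows", "payload": {
  "series": [
    [[0,0,0],0,1],
    [[0,0,0],0,1],
    [[0,0,0],0,1],
    [[0,0,0],0,1],
    [[0,0,0],0,1]
  ]
}}

```text
clock: 18.7
eef_pos: [668.5, 15.2, 392.6]
eef_rot: [-3.141, 0.0, 1.478]
wrist_force: [-2.4, -1.1, -12.5]
finger_gap: 11.3
finger_force: 15.0
```

```bash
python3 - <<'E'
from h import *
show(); print(sign_off())
E
```

```text
t 18.7 tcp [668.5  15.2 392.6] rot [-180.     0.    84.7] j [-0.03  0.54  0.98  0.    1.62  0.06] F [ -2.4  -1.1 -12.5] gap 11.3 ff 15.0
the job is handed in; nothing more can be done
None
```

The job is handed in with no verdict returned: the breaker stands upright and released in the blue tray, and the gripper holds the cover's red bar still at an estimated 1.72 rad, with 15 N of grip.

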